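# Lock the stud that secures the dish bracket on the trolley rail

## Task

Take the red-gripped locking stud from its parking block and drop its head into the slot of the sloping rail at the yellow loading mark, grip in line with the slot, until its collar rests on the rail. Keeping it in line, slide it along the slot fully home into the blue fork of the dish bracket, then give it a quarter turn (either way) so that the grip stands square across the slot and the head is locked, and let go. Do not push the bracket along the rail, and leave the bottle, jar and carton where they stand.

Things in the scene. Friction and masses are not known exactly. Their poses are not given: they have to be found in the camera images.
- stud_grip (a point): Centre of the red grip of the loose locking stud; grasp here. Grip: flat upright bar 70 long (x) x 14 thick (y) x 32 mm high (z). The stud is one rigid piece, 86 mm tall, about 0.2 kg, its axis along z through this point, which is 70 mm above the underside of its head and 50 mm above that of its collar. It starts upright in the block, grip along the block within a few degrees.
- stud_collar (a point): Point on the stud's axis at the collar's underside; axes as stud_grip. From the bottom: dark T-head 60 (x) x 18 (y) x 10 mm high, round ends; 14 mm round stem; collar 32 mm diameter, 20 to 30 mm up; stem; grip 54 to 86 mm up. Grip and head point the same way; a half turn makes no difference. With the stud properly in, this point is at the rail's top surface.
- block: Fixed grey parking block, 94 x 50 x 24 mm high, origin at the centre of its underside, x along its length. Its pocket, 70 x 26 mm and 20 mm deep, holds the stud's head; the collar rests on the block's top, so the grip's centre is 74 mm above the table. The stud lifts straight up.
- rail: Fixed T-slot rail, 320 x 86 mm, top sloping 30 degrees, high side to the robot. Origin: mid-slot at the top surface. y along the slot (level), x down the slope, z square out of the surface. Mouth 24 mm wide, lips 8 mm thick, channel 66 mm wide, floor 24 mm down, closed ends. The head enters only lengthways; turned across, it is caught under the lips (2 mm play, 4 mm above the floor).
- load_mark (a point): Middle of the yellow stripe painted across the rail towards its -y end, on the slot's centre line at the top surface, 110 mm to -y of the rail's origin; axes as the rail's. Drop the stud in here, within 25 mm along the slot.
- bracket: Blue fork foot on the rail, stiff (80 N to move), seat 0 to 60 mm to +y of the rail's origin. Axes as the rail's. Origin: the seat, where the stud's axis ends up, at the rail's top surface. Fork opens to -y: plate 10 mm thick, prongs to 22 mm before the seat, notch 40 mm wide, its end 16 mm past the seat (the collar touches it). Beyond, the plate covers the slot; 50 mm high dish from 88 mm on.
- bottle_mid (a point): Bystander: loose blue bottle, 72 mm diameter, 130 mm tall; point half-way up.
- jar_mid (a point): Bystander: loose glass jar with a green cap, 52 mm diameter, 75 mm tall; point half-way up.
- carton_mid (a point): Bystander: loose white medicine carton 70 x 110 x 60 mm high; point at its centre.
Things that resemble listed ones, but are neither listed nor needed, are in the scene too. Of the things that look like the part that bears stud_grip, the largest one is meant.

How it is judged (in metres and radians):
On the way, in this order (a step that is already met when the one before it is completed fails the run):
1. the stud's head is dropped into the slot at the loading mark, collar down on the rail, grip in line with the slot (z of stud_collar in the frame of rail between -0.005 and 0.005 m and x of stud_collar in the frame of rail between -0.008 and 0.008 m and angle between the z axis of stud_grip and the z axis of rail, either way round below 0.15 rad and angle between the x axis of stud_grip and the y axis of rail, either way round below 0.4 rad and y of stud_collar in the frame of rail between -0.14 and -0.08 m), for 0.15 s.
2. the stud is slid fully home into the fork, still in line with the slot (z of stud_collar in the frame of rail between -0.005 and 0.005 m and x of stud_collar in the frame of rail between -0.008 and 0.008 m and angle between the z axis of stud_grip and the z axis of rail, either way round below 0.15 rad and angle between the x axis of stud_grip and the y axis of rail, either way round below 0.4 rad and y of stud_collar in the frame of bracket between -0.008 and 0.006 m), for 0.15 s.
At the end, for the whole second after the job is handed in: The stud is released and at rest in the rail, its collar down on the rail (within 5 mm) and its axis square to the surface (within 0.15 rad), fully home in the fork (8 mm short of the seat at most), its grip turned square across the slot (within 0.25 rad) (z of stud_collar in the frame of rail between -0.005 and 0.005 m and x of stud_collar in the frame of rail between -0.008 and 0.008 m and angle between the z axis of stud_grip and the z axis of rail, either way round below 0.15 rad and y of stud_collar in the frame of bracket between -0.008 and 0.006 m and angle between the x axis of stud_grip and the x axis of rail, either way round below 0.25 rad and linear speed of stud below 0.02 m/s); the robot touches nothing.
It fails at once if the bracket is pushed more than 8 mm along the rail (distance of bracket from where it was at the start of the episode above 0.008 m).
It fails at once if the bottle is moved more than 30 mm or tipped (distance of bottle_mid from where it was at the start of the episode above 0.03 m or angle between bottle_mid's own z axis and vertical above 0.4 rad).
It fails at once if the jar is moved more than 30 mm or tipped (distance of jar_mid from where it was at the start of the episode above 0.03 m or angle between jar_mid's own z axis and vertical above 0.4 rad).
It fails at once if the carton is moved more than 30 mm or tipped (distance of carton_mid from where it was at the start of the episode above 0.03 m or angle between carton_mid's own z axis and vertical above 0.4 rad).
It also fails if it takes over 48 s, if anything falls off the work surface, if the arm or the gripper's body presses on something with over 40 N, if the wrist force passes 120 N, or if a joint passes its speed limit or range.

## Robot

A 6-joint arm with a two-finger parallel gripper is mounted at the origin on the work surface. World frame = base frame: x ahead of the robot, y to its left, z up, the work surface at z = 0. Lengths are in m, angles in degrees, forces in N, time in s.
With the tool pointing down it reaches from about 0.325 to 0.85 m from the base axis. Payload 15.5 kg.
Tool frame: the origin (TCP) lies midway between the tips of the shut fingers; the grasp point (between the pads) lies 19 mm behind it; y points along the fingers, x is the direction in which the jaws open and shut, and the axes are right-handed (so a half turn about y gives the same grasp; the last joint's range is limited). The gripper opens to 91 mm and grips with 3 to 60 N. Pads are 32 mm wide; open, the fingers measure 118 mm over their backs; the gripper's body (76 mm by 178 mm) begins 60 mm behind the grasp point.
Start: joints at [66.778, 28.281, 77.091, -0, 74.628, -5.472], TCP at [0.191, 0.595, 0.214] pointing down, gripper open.
Joint ranges: [-166.48, 166.48], [-47.26, 123.95], [12.59, 153.08], [-70.14, 250.14], [6.76, 159.57], [-176.63, 176.63]. Speed limits (degrees/s): [108.29, 108.29, 147.25, 172.46, 172.46, 172.46].

## Interface

Orientations are given as a 3x3 rotation matrix whose columns are the frame's x, y, z axes.
In Python, from bench import ctrl gives the robot as it stands. The module is installed in compiled form; this text tells all that it offers. Calls block until the motion is done:
- ctrl.goto(position, orientation): joint-space move of the TCP to a pose.
- ctrl.move_l(position, vel=0.15, ori=None, contact_N=None): straight line of the TCP; ori=None keeps the orientation; vel is the mean speed in m/s. With contact_N (N) it stops when the force on the tool has changed by that much, and returns True; else False.
- ctrl.movej(angles): joint-space move.
- ctrl.command_gripper(opening): opening from 0.0 (shut) to 1.0 (fully open); the grip force is fixed at half the most; returns when the fingers have stopped.
- ctrl.sleep(seconds).
- ctrl.ik(position, orientation): joint angles nearest the present ones, or None.
- ctrl.read_camera(name): name is "side" or "top" or "wrist"; returns the picture (400x640x3 uint8, blue, green, red); there is no depth.
- ctrl.camera_params(name): a dict with "fx", "fy", "cx", "cy" (pixels), "pose" (4x4, takes a point from camera to world coordinates); the wrist camera has in their place "T_tool_cam" (4x4, takes a point from camera to tool coordinates, whose origin is the TCP and whose axes are the tool frame's). Camera axes: x right, y up, looking along -z (the intrinsics and any distortion apply to the point x, -y, -z); pixel columns grow to the right and rows downward; lengths in m; the calibration is good to about 2 mm. The wrist camera is an equidistant fisheye: a pixel r from the principal point sees the ray r / f radians off the axis. A picture is of the moment at which its call begins: read the wrist's pose just before it. camera_params takes no time and is no camera call.
A pose or a line that the arm cannot do raises ctrl.MotionError and nothing moves.
- ctrl.sign_off(): hands the job in, once; it reports no verdict.
Readings, each from a call of its own:
- ctrl.current_t(): time.
- ctrl.current_q(): joint angles.
- ctrl.current_dq(): joint speeds.
- ctrl.current_effort(): joint torques, N m.
- ctrl.current_tool_pos(): TCP position.
- ctrl.current_eef_rot(): TCP orientation.
- ctrl.current_contact_force(): force on the tool from outside, world axes, zero at the start.
- ctrl.current_wrist_torque(): the same for the moment, N m.
- ctrl.current_grip_width(): opening from 0.0 (shut) to 1.0 (fully open).
Only numpy, scipy, OpenCV 4.12 (cv2) and the standard library are available. Lean on these libraries where they do the work, as an engineer would, in place of code of your own. Each camera call takes 0.05 s, during which the arm holds its last target.

## Working session

There is one attempt and no reset: what is moved stays moved. The work goes in short steps, each a Python script; the robot and the scene stay as the last script left them, time stands still between calls to the robot, and variables do not carry over. Pictures are saved under pics/ and viewed, and the job is handed in when it is done.

```bash
mkdir -p pics; python3 - <<'E'
from bench import ctrl
import cv2, numpy as np
np.set_printoptions(precision=4,suppress=True)
print(ctrl.current_t(), ctrl.current_tool_pos(), ctrl.current_eef_rot())
for n in ["side","top","wrist"]:
    im=ctrl.read_camera(n); cv2.imwrite(f"pics/{n}0.png",im); print(n,ctrl.camera_params(n))
print(ctrl.current_t())
E
```

```text
0.0 [0.1904 0.5949 0.2133] [[ 0.3049 -0.0005 -0.9524]
 [ 0.9524 -0.0011  0.3049]
 [-0.0012 -1.      0.0002]]
side {'fx': 369.8233400174032, 'fy': 369.8233400174032, 'cx': 320.5936670910469, 'cy': 199.11302958620647, 'pose': array([[ 0.6983,  0.4024, -0.5919, -0.0156],
       [-0.7157,  0.3833, -0.5838, -0.6882],
       [-0.0081,  0.8314,  0.5557,  0.6101],
       [ 0.    ,  0.    ,  0.    ,  1.    ]])}
top {'fx': 419.67461102514005, 'fy': 419.67461102514005, 'cx': 331.06391022397025, 'cy': 196.42386450670205, 'pose': array([[-0.0071,  0.9905, -0.137 ,  0.3823],
       [-1.    , -0.0068,  0.0027, -0.1276],
       [ 0.0018,  0.137 ,  0.9906,  1.4147],
       [ 0.    ,  0.    ,  0.    ,  1.    ]])}
wrist {'fx': 309.70691628693146, 'fy': 309.70691628693146, 'cx': 314.95489691851003, 'cy': 199.6087163010629, 'T_tool_cam': array([[ 1.    , -0.0008,  0.0009,  0.0001],
       [ 0.001 ,  0.2499, -0.9683, -0.1696],
       [ 0.0005,  0.9683,  0.2499,  0.07  ],
       [ 0.    ,  0.    ,  0.    ,  1.    ]])}
0.15
```

View pics/side0.png

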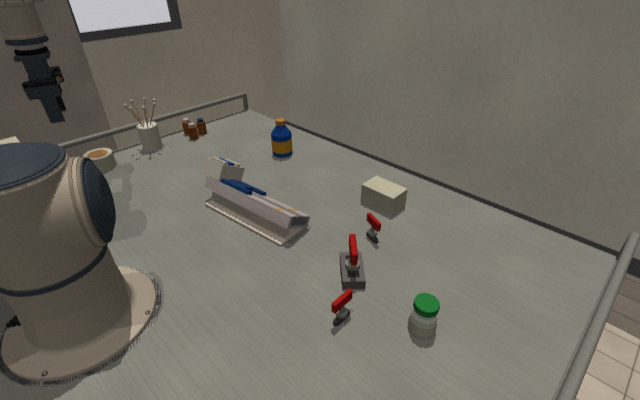

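View pics/top0.png

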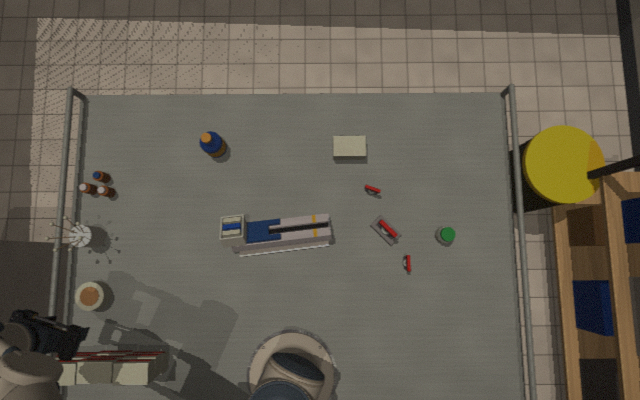

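View pics/wrist0.png

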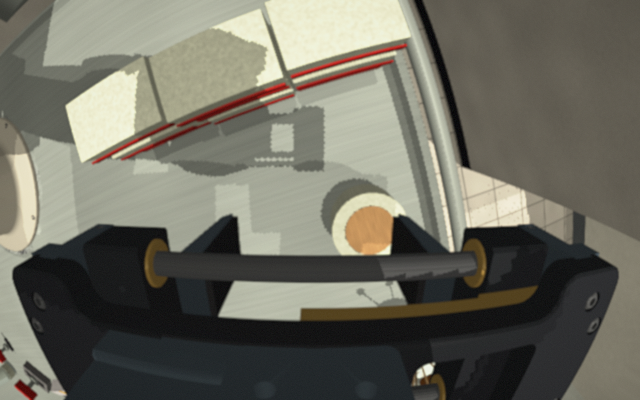

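Three red-gripped studs are visible in the top view, at (373,189), (387,230) and (407,263). The one at (387,230) is the largest and sits in the grey block, so it fits the description. I'll confirm that in a crop.

```bash
python3 - <<'E'
import cv2,numpy as np
t=cv2.imread("pics/top0.png"); s=cv2.imread("pics/side0.png")
a=cv2.resize(t[170:290,340:460],None,fx=4,fy=4,interpolation=cv2.INTER_CUBIC)
b=cv2.resize(t[205:265,210:340],None,fx=6,fy=6,interpolation=cv2.INTER_CUBIC)
c=cv2.resize(s[200:340,300:450],None,fx=4,fy=4,interpolation=cv2.INTER_CUBIC)
d=cv2.resize(s[150:250,195:320],None,fx=6,fy=6,interpolation=cv2.INTER_CUBIC)
cv2.imwrite("pics/cropA.png",a);cv2.imwrite("pics/cropB.png",b);cv2.imwrite("pics/cropC.png",c);cv2.imwrite("pics/cropD.png",d)
E
```

```text
(no output)
```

View pics/cropA.png

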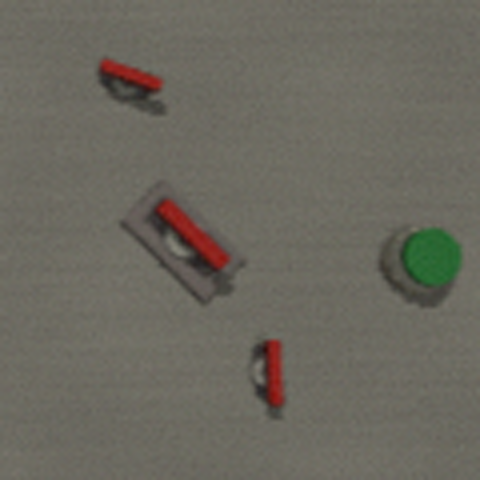

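View pics/cropB.png

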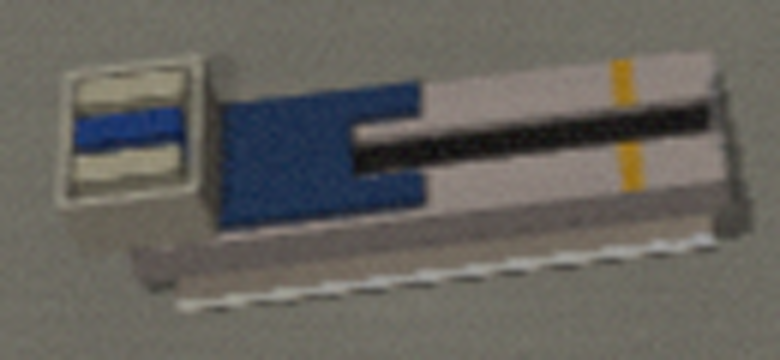

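View pics/cropD.png

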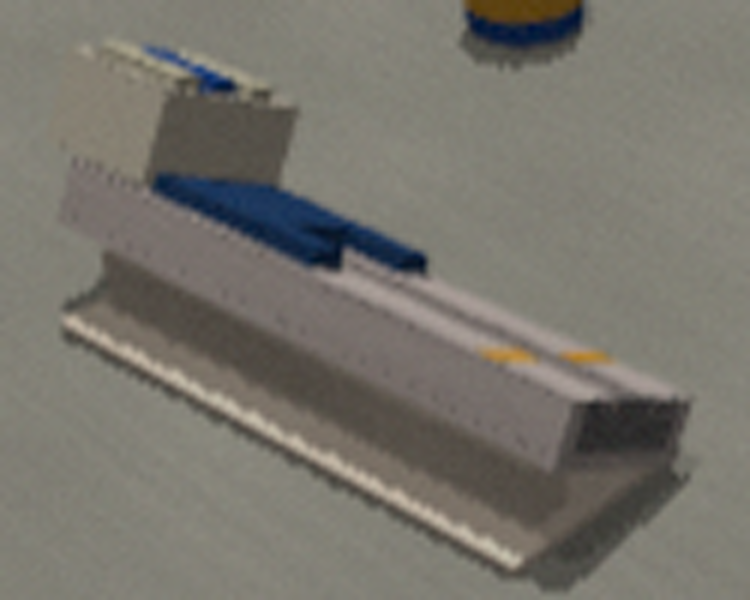

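The crop confirms the choice: the stud seated in the block is clearly the largest. Next come coarse poses from the top and side pictures.

```bash
cat > h.py <<'E'
import numpy as np, cv2
from scipy.optimize import least_squares
from scipy.spatial.transform import Rotation as R
np.set_printoptions(precision=4,suppress=True)
def project(P,cam):  # P Nx3 world; cam dict with pose(4x4 world), fx.., fish
    P=np.atleast_2d(P); T=np.linalg.inv(cam['pose']); c=P@T[:3,:3].T+T[:3,3]
    x,y,z=c[:,0],-c[:,1],-c[:,2]
    if cam.get('fish'):
        r=np.hypot(x,y)+1e-12; th=np.arctan2(r,z); u,v=x/r*th,y/r*th
    else: u,v=x/z,y/z
    return np.c_[cam['fx']*u+cam['cx'],cam['fy']*v+cam['cy']]
def ray(uv,cam):
    a=(uv[0]-cam['cx'])/cam['fx'];b=(uv[1]-cam['cy'])/cam['fy']
    if cam.get('fish'):
        t=np.hypot(a,b)+1e-12; d=np.array([a/t*np.sin(t),-b/t*np.sin(t),-np.cos(t)])
    else: d=np.array([a,-b,-1.])
    return cam['pose'][:3,3],cam['pose'][:3,:3]@d
def at_z(uv,cam,z):
    o,d=ray(uv,cam); return o+d*(z-o[2])/d[2]
def wristcam(p,tp,tr):
    T=np.eye(4);T[:3,:3]=tr;T[:3,3]=tp
    c=dict(p);c['pose']=T@p['T_tool_cam'];c['fish']=True;return c
def railR(yaw):  # z normal, x down slope (away), y along slot
    return R.from_euler('z',yaw).as_matrix()@R.from_euler('y',np.radians(30)).as_matrix()
E
python3 - <<'E'
from h import *
from bench import ctrl
top=ctrl.camera_params("top");side=ctrl.camera_params("side")
A=lambda u,v:(340+u/4,170+v/4)
B=lambda u,v:(210+u/6,205+v/6)
D=lambda u,v:(195+u/6,150+v/6)
g=at_z(A(193,233),top,.09); e1=at_z(A(163,206),top,.09);e2=at_z(A(224,262),top,.09)
print("stud",g,np.degrees(np.arctan2(*(e1-e2)[[1,0]])),np.linalg.norm(e1-e2))
b=[at_z(A(*p),top,.024) for p in [(163,182),(124,222),(208,303),(245,263)]]
print("block",np.mean(b,0),np.degrees(np.arctan2(*(b[0]-b[3])[[1,0]])),np.degrees(np.arctan2(*(b[1]-b[2])[[1,0]])))
for n,p,z in [("small1",A(130,75),.06),("small2",A(273,372),.06),("jar",A(432,257),.075),("carton",(350,145),.06),("bottle",(207,138),.13)]: print(n,at_z(p,top,z))
obs=[((43,-160,0),B(712,52),top),((-43,-160,0),B(725,182),top),((43,-110,0),B(622,60),top),((-43,-110,0),B(632,190),top),
((-43,-160,0),D(570,402),side),((43,-160,0),D(690,400),side),((-27.5,-110,0),D(505,357),side),((27.5,-110,0),D(587,357),side)]
f=lambda q:np.concatenate([project(q[:3]+railR(q[3])@(np.array(m)/1000),c)[0]-uv for m,uv,c in obs])
s=least_squares(f,[.45,.1,.1,0]);print("rail",s.x[:3],np.degrees(s.x[3]));print(s.fun.reshape(-1,2))
E
```

```text
stud [ 0.4629 -0.3109  0.09  ] 46.58604284599226 0.06466132348697479
block [ 0.4593 -0.3131  0.024 ] 44.39943074245888 45.28288175932495
small1 [ 0.594  -0.2669  0.06  ]
small2 [ 0.3536 -0.376   0.06  ]
jar [ 0.4434 -0.5028  0.075 ]
carton [ 0.7413 -0.1953  0.06  ]
bottle [0.7484 0.2583 0.13  ]
rail [0.4656 0.0322 0.0581] 5.178903103383128
[[ 0.2261 -0.4833]
 [ 0.2838 -0.1877]
 [ 0.1218 -0.348 ]
 [ 0.0818  0.0182]
 [-0.3504 -0.1756]
 [ 0.1224  0.115 ]
 [-0.2296 -0.0454]
 [-0.4807  0.2737]]
```

```bash
cat >> h.py <<'E'
def toolR(x,y):
    y=np.array(y,float);y/=np.linalg.norm(y);x=np.array(x,float);x-=y*(x@y);x/=np.linalg.norm(x)
    return np.c_[x,y,np.cross(x,y)]
E
python3 - <<'E'
from h import *
from bench import ctrl
from bench import ctrl
g=np.array([.463,-.312,.074]); yaw=np.radians(45.5); RR=railR(np.radians(5.18)); ro=np.array([.4656,.0322,.0581])
dn=np.array([0,0,-1.])
for s in (1,-1):
    Rg=toolR(s*np.array([-np.sin(yaw),np.cos(yaw),0]),dn)
    pc=g+.019*dn
    print("s",s,"view",ctrl.ik(np.array([g[0],g[1],.22])-.09*Rg[:,2],Rg),"grasp",ctrl.ik(pc,Rg),ctrl.ik(pc+[0,0,.1],Rg))
for s in (1,-1):
    y=-RR[:,2]
    for nm,yy,zz,ori in [("load+",-.11,.12,RR[:,0]),("load",-.11,.031,RR[:,0]),("seat",.03,.031,RR[:,0]),("seat60",.06,.031,RR[:,0]),("turn",.03,.031,RR[:,1]),("turn60",.06,.031,RR[:,1]),("turn60up",.06,.131,RR[:,1]),("turnup0",.0,.131,RR[:,1])]:
        print("rail",s,nm,ctrl.ik(ro+RR@[0,yy,zz],toolR(s*ori,y)))
    Rv=toolR(s*RR[:,0],dn)
    print("railview",s,ctrl.ik(np.array([.46,.0,.25])-.09*Rv[:,2],Rv))
E
```

```text
s 1 view [ -31.105    24.4284   82.9466   -0.       72.625  -166.605 ] grasp [ -40.1027   34.7061   95.8624   -0.       49.4315 -175.6027] [ -40.1027   26.7337   90.7402   -0.       62.5261 -175.6027]
s -1 view [-49.4808  21.8118  87.4331  -0.      70.7551  -4.9808] grasp [-40.1027  34.7061  95.8624  -0.      49.4315   4.3973] [-40.1027  26.7337  90.7402  -0.      62.5261   4.3973]
rail 1 load+ [ -9.2995  40.7041  69.1758  -7.2769  99.252  -13.7822]
rail 1 load [-10.2551  42.6818  79.597   -7.6589  86.8466 -13.0239]
rail 1 seat [ 1.7316 42.0212 81.2818 -1.7264 86.6535 -2.8865]
rail 1 seat60 [ 4.3469 42.1204 81.0283 -0.4172 86.8488 -0.6986]
rail 1 turn [  1.7316  42.0212  81.2818  -1.7264  86.6535 -92.8865]
rail 1 turn60 [  4.3469  42.1204  81.0283  -0.4172  86.8488 -90.6986]
rail 1 turn60up [  4.4058  39.9334  69.1781  -0.3942 100.886  -90.745 ]
rail 1 turnup0 [ -0.4516  39.8015  69.4656  -2.8613 100.6    -95.4078]
railview 1 [-18.0226  14.0702  94.2642  -0.      71.6656 -23.2026]
rail -1 load+ [ -9.2995  40.7041  69.1758  -7.2769  99.252  166.2178]
rail -1 load [-10.2551  42.6818  79.597   -7.6589  86.8466 166.9761]
rail -1 seat None
rail -1 seat60 None
rail -1 turn [ 1.7316 42.0212 81.2818 -1.7264 86.6535 87.1135]
rail -1 turn60 [ 4.3469 42.1204 81.0283 -0.4172 86.8488 89.3014]
rail -1 turn60up [  4.4058  39.9334  69.1781  -0.3942 100.886   89.255 ]
rail -1 turnup0 [ -0.4516  39.8015  69.4656  -2.8613 100.6     84.5922]
railview -1 None
```

```bash
python3 - <<'E'
from h import *
from bench import ctrl
import pickle
g=np.array([.463,-.312,.074]); yaw=np.radians(45.5); RR=railR(np.radians(5.18)); ro=np.array([.4656,.0322,.0581]); dn=np.array([0,0,-1.])
out={}
def snap(n):
    ctrl.sleep(.15)
    p,r=np.array(ctrl.current_tool_pos()),np.array(ctrl.current_eef_rot()); im=ctrl.read_camera("wrist")
    cv2.imwrite(f"pics/{n}.png",im); out[n]=wristcam(ctrl.camera_params("wrist"),p,r); print(n,p,ctrl.current_t())
Rv=toolR(RR[:,0],dn)
ctrl.goto(np.array([.46,.03,.24])-.11*Rv[:,2],Rv); snap("wrail")
Rg=toolR(-np.array([-np.sin(yaw),np.cos(yaw),0]),dn)
ctrl.goto(np.array([g[0],g[1],.2])-.10*Rg[:,2],Rg); snap("wstud")
pickle.dump(out,open("cams.pkl","wb"))
E
```

```text
wrail [ 0.4701 -0.0791  0.24  ] 2.9333
wstud [ 0.3936 -0.3823  0.2003] 4.3333
```

```bash
python3 - <<'E'
import cv2
for n in ("wrail","wstud"):
    im=cv2.imread(f"pics/{n}.png"); print(im.shape)
    cv2.imwrite(f"pics/{n}_c.png",cv2.resize(im[0:250,150:470],None,fx=2.4,fy=2.4,interpolation=cv2.INTER_CUBIC))
E
```

```text
(400, 640, 3)
(400, 640, 3)
```

View pics/wrail_c.png

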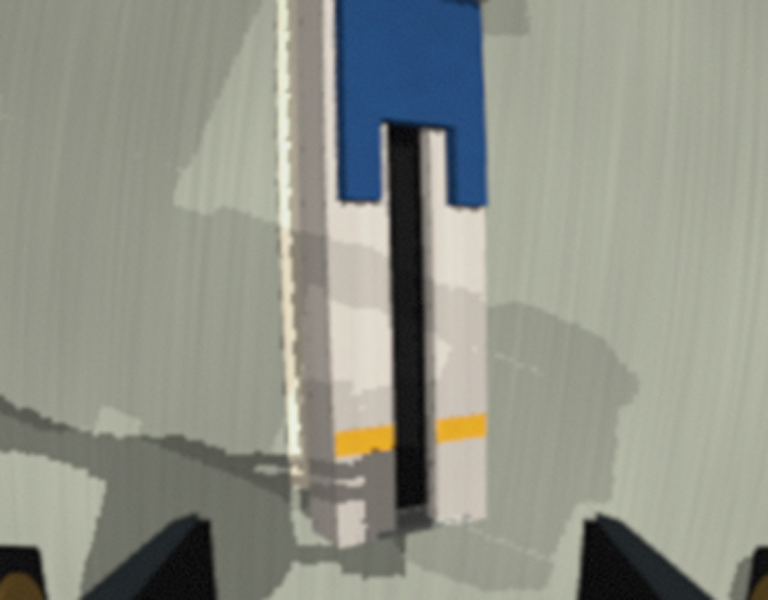

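View pics/wstud_c.png

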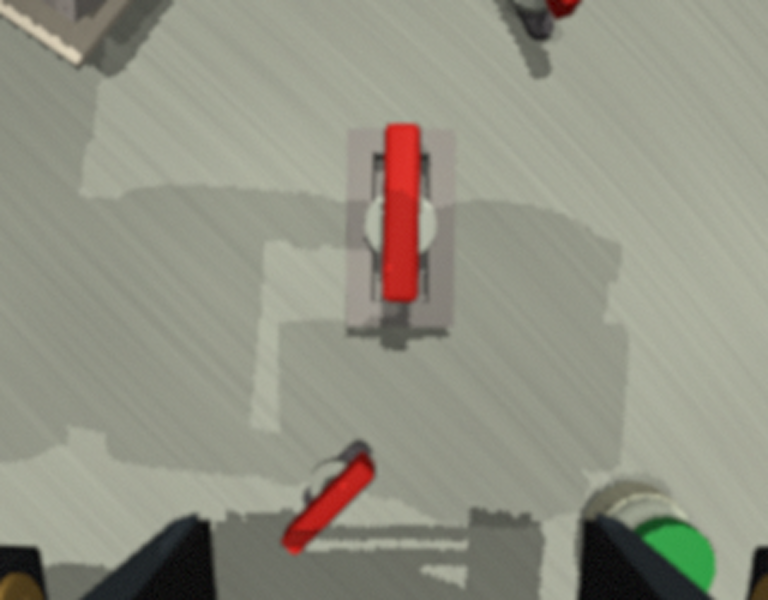

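The wrist pictures show two things:
- **Rail:** the stripe ends are at crop (335,443) and (486,426), the prong tips at (379,200) and (450,206), and the notch end at row 122 to 128.
- **Stud:** it stands in the block with the grip at (402,125) to (401,300).

Now a joint fit.

```bash
python3 - <<'E'
from h import *
from bench import ctrl
import pickle
cams=pickle.load(open("cams.pkl","rb")); W=cams["wrail"];S=cams["wstud"]
top=ctrl.camera_params("top");side=ctrl.camera_params("side")
B=lambda u,v:(210+u/6,205+v/6)
D=lambda u,v:(195+u/6,150+v/6)
C=lambda u,v:(150+u/2.4,v/2.4)
# obs: model pt (mm), 'b' adds seat offset
w=1.0
obs=[((43,-160,0),0,B(712,52),top),((-43,-160,0),0,B(725,182),top),((43,-110,0),0,B(622,60),top),((-43,-110,0),0,B(632,190),top),
((-43,-160,0),0,D(570,402),side),((43,-160,0),0,D(690,400),side),((-27.5,-110,0),0,D(505,357),side),((27.5,-110,0),0,D(587,357),side),
((-43,-110,0),0,C(335,443),W),((43,-110,0),0,C(486,426),W),((-12,-110,0),0,C(394,436),W),((12,-110,0),0,C(437,431),W),
((-43,-160,0),0,C(339,548),W),((43,-160,0),0,C(486,518),W),
((-20,-22,10),1,C(379,200),W),((20,-22,10),1,C(450,206),W),((-20,16,10),1,C(381,122),W),((20,16,10),1,C(446,128),W)]
def f(q,o=obs): return np.concatenate([project(q[:3]+railR(q[3])@(np.array(m)/1000+[0,b*q[4],0]),c)[0]-uv for m,b,uv,c in o])
for o,n in ((obs,"all"),(obs[8:],"wrist")):
    s=least_squares(f,[.4656,.0322,.058,.09,.03],args=(o,),loss='soft_l1');print(n,s.x[:3],np.degrees(s.x[3]),"seat",s.x[4]);print(s.fun.reshape(-1,2) if 0 else f(s.x,o).reshape(-1,2))
    if n=="all": np.save("rail.npy",s.x)
c=[at_z(C(*p),S,.09) for p in [(386,125),(420,125),(418,300),(384,300)]]
c=np.array(c);print("grip",c.mean(0),np.linalg.norm(c[0]-c[3]),np.linalg.norm(c[0]-c[1]),np.degrees(np.arctan2(*((c[0]+c[1]-c[2]-c[3])[[1,0]]))))
c=np.array([at_z(C(*p),S,.024) for p in [(347,128),(455,130),(453,325),(346,330)]])
print("block",c.mean(0),np.linalg.norm(c[0]-c[3]),np.linalg.norm(c[0]-c[1]),np.degrees(np.arctan2(*((c[0]+c[1]-c[2]-c[3])[[1,0]]))))
E
```

```text
all [0.4651 0.0324 0.0559] 7.037975001022548 seat 0.021218263241161776
[[-0.3884 -1.7684]
 [ 0.3959 -1.6561]
 [-0.4097 -1.1505]
 [ 0.2827 -0.945 ]
 [ 1.2742 -0.2226]
 [ 0.8326 -0.2632]
 [ 0.802   0.1737]
 [ 0.0261  0.2755]
 [-0.7765  0.7381]
 [-0.5444 -1.1092]
 [-0.8567  0.1289]
 [-1.1513 -0.276 ]
 [-0.1104 -0.0376]
 [-0.4692 -0.7603]
 [ 0.2904  0.8622]
 [ 1.7219 -0.2719]
 [-1.6208 -0.6446]
 [ 2.2839  0.0831]]
wrist [0.4651 0.0314 0.0528] 7.330939258840097 seat 0.022725691553882633
[[-0.0706  1.1894]
 [-0.4557 -0.93  ]
 [-0.4055  0.4793]
 [-0.8723 -0.0017]
 [ 0.7712 -0.003 ]
 [-0.1869 -0.907 ]
 [ 0.2511  0.7927]
 [ 1.4123 -0.5042]
 [-1.8303 -0.3986]
 [ 1.8148  0.1324]]
grip [ 0.4656 -0.3124  0.09  ] 0.06697692471561723 0.01264489725125421 45.02602861026292
block [ 0.4655 -0.3123  0.024 ] 0.09539608879655351 0.04970275430639319 45.236992374538964
```

The stud and block agree well at (0.4656, -0.3124), yaw 45.1°. The rail yaw differs between cameras, 5° against 7°, so I'll grasp first and then take a closer rail view square to its surface on the way in.

```bash
python3 - <<'E'
from h import *
from bench import ctrl
import pickle
yaw=np.radians(45.1); dn=np.array([0,0,-1.])
Rg=toolR(-np.array([-np.sin(yaw),np.cos(yaw),0]),dn)
g=np.array([.4656,-.3124,.055])
ctrl.goto(g+[0,0,.06],Rg); 
print(ctrl.move_l(g,.1,contact_N=15), ctrl.current_tool_pos())
ctrl.command_gripper(0.0); print("w",ctrl.current_grip_width(),ctrl.current_contact_force(),ctrl.current_t())
ctrl.move_l(g+[0,0,.02],.06); print(ctrl.current_contact_force(),ctrl.current_grip_width())
ctrl.move_l(g+[0,0,.15],.2)
q=np.load("rail.npy"); RR=railR(np.radians(6.2))
Rl=toolR(RR[:,0],-RR[:,2])
out={}
ctrl.goto(q[:3]+RR@[0,-.14,.20],Rl); ctrl.sleep(.15)
p,r=np.array(ctrl.current_tool_pos()),np.array(ctrl.current_eef_rot()); im=ctrl.read_camera("wrist")
cv2.imwrite("pics/wr2.png",im); pickle.dump(wristcam(ctrl.camera_params("wrist"),p,r),open("cam2.pkl","wb"))
cv2.imwrite("pics/wr2_c.png",cv2.resize(im[0:250,190:450],None,fx=2.4,fy=2.4,interpolation=cv2.INTER_CUBIC))
cv2.imwrite("pics/side2.png",ctrl.read_camera("side"))
print(p,ctrl.current_q(),ctrl.current_grip_width(),ctrl.current_contact_force(),ctrl.current_t())
E
```

```text
False [ 0.4658 -0.3128  0.0556]
w 0.15222485988427104 [-0.0045  0.3442  0.4825] 6.8333
[-0.5648  0.1562 -2.5422] 0.1514264233957104
[ 0.5791 -0.0972  0.2292] [-10.4329  41.1097  57.0643  -8.7343 110.5415 -17.4878] 0.1508883596797452 [ 0.0937  0.5529 -2.4244] 9.35
```

View pics/wr2_c.png

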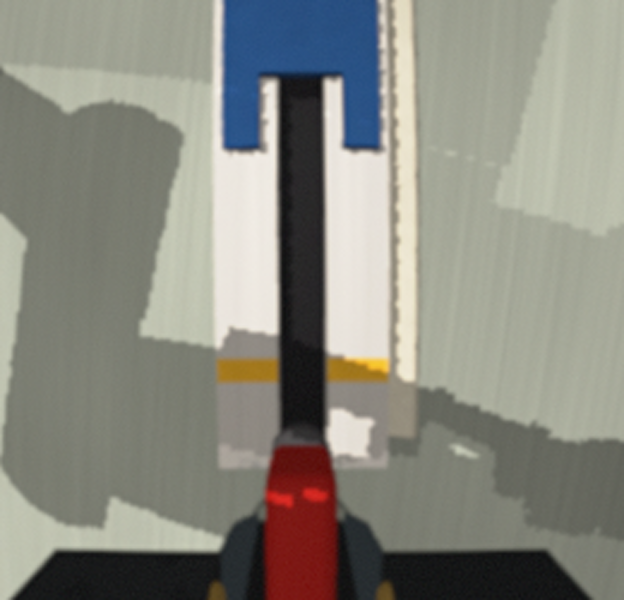

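View pics/side2.png

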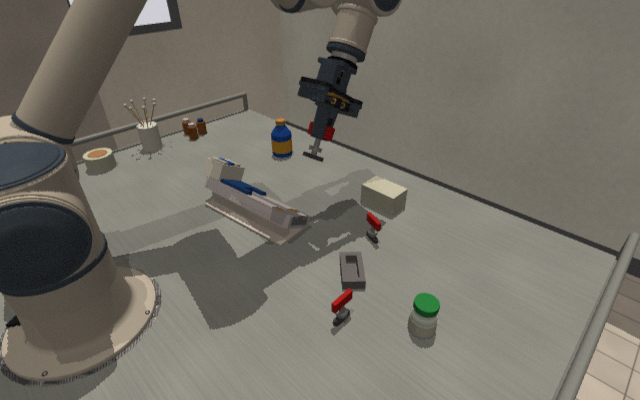

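The stud is held, and its parking block is now empty. The view square to the rail is clean: stripe centre row 370, columns 218 to 389; prong tips row 150; notch end row 75. Now to refit.

```bash
python3 - <<'E'
from h import *
from bench import ctrl
import pickle
W=pickle.load(open("cams.pkl","rb"))["wrail"];V=pickle.load(open("cam2.pkl","rb"))
top=ctrl.camera_params("top");side=ctrl.camera_params("side")
B=lambda u,v:(210+u/6,205+v/6)
D=lambda u,v:(195+u/6,150+v/6)
C=lambda u,v:(150+u/2.4,v/2.4)
E=lambda u,v:(190+u/2.4,v/2.4)
st=[((43,-160,0),0,B(712,52),top),((-43,-160,0),0,B(725,182),top),((43,-110,0),0,B(622,60),top),((-43,-110,0),0,B(632,190),top),
((-43,-160,0),0,D(570,402),side),((43,-160,0),0,D(690,400),side),((-27.5,-110,0),0,D(505,357),side),((27.5,-110,0),0,D(587,357),side)]
w1=[((-43,-110,0),0,C(335,443),W),((43,-110,0),0,C(486,426),W),((-12,-110,0),0,C(394,436),W),((12,-110,0),0,C(437,431),W),
((-43,-160,0),0,C(339,548),W),((43,-160,0),0,C(486,518),W),
((-20,-22,10),1,C(379,200),W),((20,-22,10),1,C(450,206),W),((-20,16,10),1,C(381,122),W),((20,16,10),1,C(446,128),W)]
w2=[((-43,-110,0),0,E(218,370),V),((43,-110,0),0,E(389,370),V),((-12,-110,0),0,E(279,370),V),((12,-110,0),0,E(326,370),V),
((-43,-160,0),0,E(219,467),V),((43,-160,0),0,E(387,467),V),
((-20,-22,10),1,E(260,150),V),((20,-22,10),1,E(344,150),V),((-20,16,10),1,E(260,75),V),((20,16,10),1,E(343,75),V),((-12,-22,0),1,E(280,150),V),((12,-22,0),1,E(325,150),V)]
def f(q,o): return np.concatenate([project(q[:3]+railR(q[3])@(np.array(m)/1000+[0,b*q[4],0]),c)[0]-uv for m,b,uv,c in o])
for n,o in (("st",st),("w2",w2),("w1+w2",w1+w2),("all",st+w1+w2)):
    s=least_squares(f,[.4656,.0322,.058,.09,.03],args=(o,),loss='soft_l1');print(n,s.x[:3],np.degrees(s.x[3]),"seat",s.x[4],np.sqrt(np.mean(f(s.x,o)**2)))
    print("   load", s.x[:3]+railR(s.x[3])@[0,-.11,0], "seat",s.x[:3]+railR(s.x[3])@[0,s.x[4],0])
    if n=="w2": print(f(s.x,o).reshape(-1,2))
    np.save(f"rail_{n}.npy",s.x)
E
```

```text
st [0.4656 0.0322 0.0581] 5.200502145309504 seat 0.03 0.2606002442633022
   load [ 0.4756 -0.0774  0.0581] seat [0.4629 0.0621 0.0581]
w2 [0.4656 0.0321 0.0536] 6.290310184742987 seat 0.02180859048405323 0.41533563737564333
   load [ 0.4777 -0.0773  0.0536] seat [0.4632 0.0537 0.0536]
[[-0.3182  0.2253]
 [-0.2533 -0.0235]
 [-0.0522 -0.0491]
 [ 0.3474 -0.1187]
 [ 0.2939  0.1149]
 [-0.2023 -0.1555]
 [ 0.175  -0.6331]
 [-0.0666 -0.7219]
 [ 0.1819 -0.0195]
 [ 0.0796 -0.0984]
 [-0.9659  0.8399]
 [ 0.5954  0.787 ]]
w1+w2 [0.466  0.0322 0.0549] 6.6822949648689365 seat 0.02156566622100274 0.8190841752822104
   load [ 0.4788 -0.0771  0.0549] seat [0.4635 0.0536 0.0549]
all [0.4661 0.0324 0.0551] 6.561555873226048 seat 0.021364939402005803 0.8382137941055939
   load [ 0.4786 -0.0769  0.0551] seat [0.4636 0.0536 0.0551]
```

```bash
python3 - <<'E'
from h import *
from bench import ctrl
q=np.load("rail_w2.npy"); RR=railR(q[3]); Rl=toolR(RR[:,0],-RR[:,2]); o=q[:3]
P=lambda x,y,z:o+RR@[x,y,z+.0316]
loc=lambda:RR.T@(np.array(ctrl.current_tool_pos())-o)-[0,0,.0316]
ctrl.goto(P(0,-.11,.07),Rl); ctrl.move_l(P(0,-.11,.026),.12); ctrl.sleep(.1)
print(loc(),ctrl.current_contact_force())
cv2.imwrite("pics/side3.png",cv2.resize(ctrl.read_camera("side")[120:260,190:390],None,fx=4,fy=4,interpolation=cv2.INTER_CUBIC))
r=ctrl.move_l(P(0,-.11,-.008),.03,contact_N=8); print(r,loc(),RR.T@ctrl.current_contact_force(),ctrl.current_t())
im=ctrl.read_camera("side");cv2.imwrite("pics/side4.png",cv2.resize(im[120:260,190:390],None,fx=4,fy=4,interpolation=cv2.INTER_CUBIC))
im=ctrl.read_camera("wrist");cv2.imwrite("pics/wr4.png",im)
print(ctrl.current_t())
E
```

```text
[ 0.0006 -0.1104  0.0273] [ 0.0169 -0.4949 -2.2687]
True [-0.0001 -0.11    0.0032] [ 0.4479 -1.1135  3.089 ] 11.275
11.375
```

View pics/side3.png

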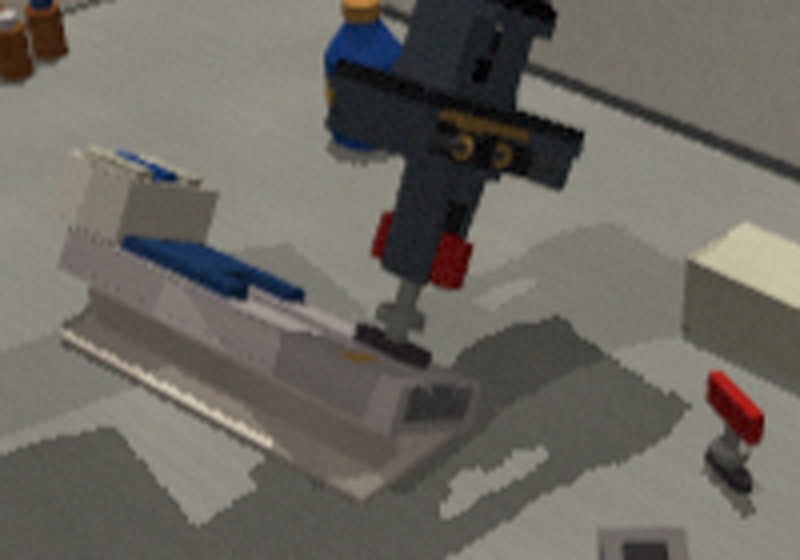

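View pics/side4.png

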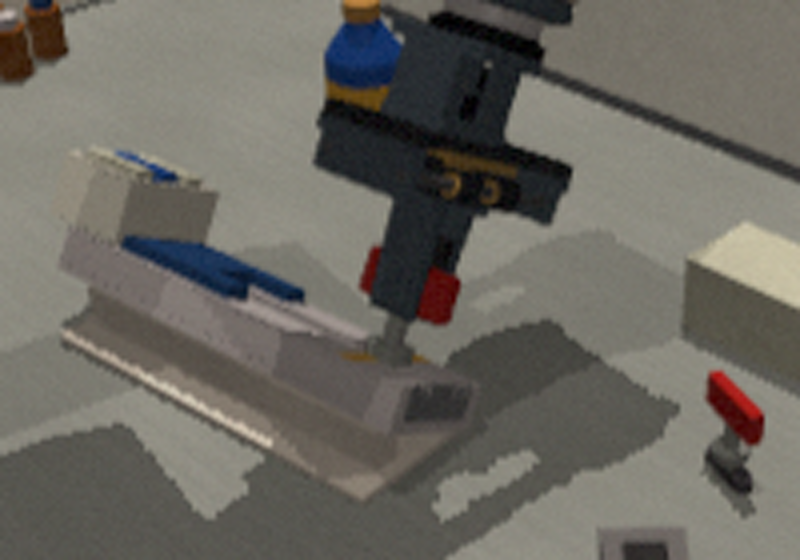

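View pics/wr4.png

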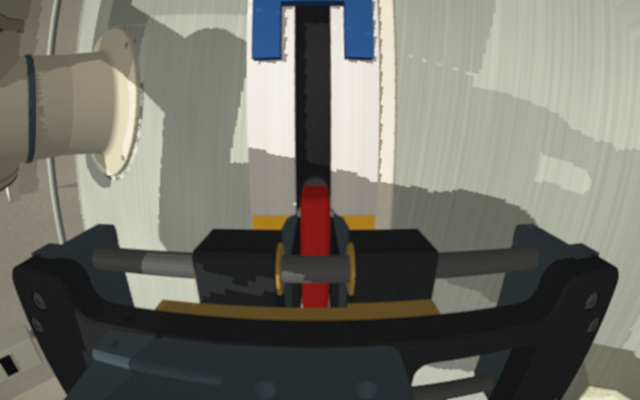

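The head is in the slot at the mark. Contact came at 3 mm above the model height, which matches the static cameras' higher rail estimate. The wrist view shows the grip (column 315) in line with the slot (column 314). Next I slide it with contact guarding.

```bash
python3 - <<'E'
from h import *
from bench import ctrl
q=np.load("rail_w2.npy"); RR=railR(q[3]); Rl=toolR(RR[:,0],-RR[:,2]); o=q[:3]
P=lambda x,y,z:o+RR@[x,y,z+.0316]
loc=lambda:RR.T@(np.array(ctrl.current_tool_pos())-o)-[0,0,.0316]
F=lambda:RR.T@np.array(ctrl.current_contact_force())
ctrl.sleep(.2); print(loc(),F())
z=.0030
r=ctrl.move_l(P(0,-.005,z),.06,contact_N=20); print(r,loc(),F(),ctrl.current_t())
if not r:
    r=ctrl.move_l(P(0,.032,z),.03,contact_N=14); print(r,loc(),F())
    ctrl.sleep(.25)
    print(loc(),F(),ctrl.current_t())
im=ctrl.read_camera("side");cv2.imwrite("pics/side5.png",cv2.resize(im[120:260,190:390],None,fx=4,fy=4,interpolation=cv2.INTER_CUBIC))
im=ctrl.read_camera("wrist");cv2.imwrite("pics/wr5.png",im)
im=ctrl.read_camera("top");cv2.imwrite("pics/top5.png",cv2.resize(im[180:280,200:340],None,fx=5,fy=5,interpolation=cv2.INTER_CUBIC))
E
```

```text
[-0.0001 -0.11    0.0032] [-2.7814 -0.381   5.2316]
False [ 0.     -0.0049  0.003 ] [ 0.5182 -1.9331  4.5935] 13.475
True [0.0001 0.0254 0.0031] [ 0.9772 -2.0023  0.965 ]
[0.0002 0.0254 0.0031] [-0.861  -0.2387  0.4122] 14.7
```

View pics/side5.png

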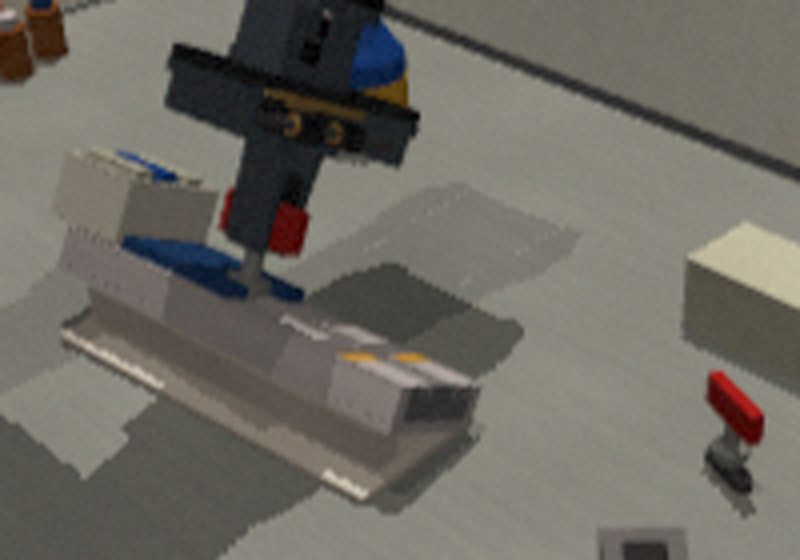

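View pics/wr5.png

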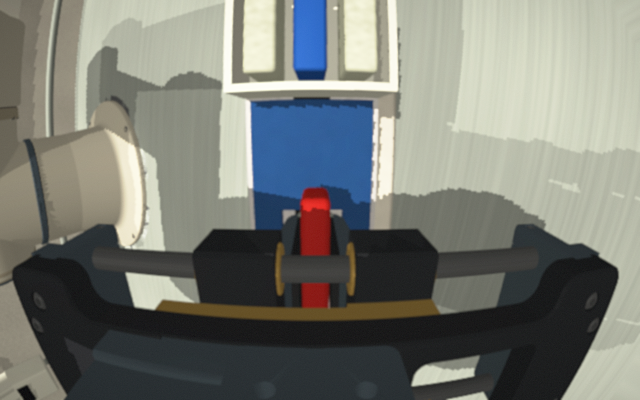

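Contact came at y = 25.4 mm, beyond the prongs and close to the predicted seat at 22 mm. One gentle second push will confirm it is the end stop and not a snag. Then the quarter turn.

```bash
python3 - <<'E'
from h import *
from bench import ctrl
q=np.load("rail_w2.npy"); RR=railR(q[3]); Rl=toolR(RR[:,0],-RR[:,2]); o=q[:3]
P=lambda x,y,z:o+RR@[x,y,z+.0316]
loc=lambda:RR.T@(np.array(ctrl.current_tool_pos())-o)-[0,0,.0316]
F=lambda:RR.T@np.array(ctrl.current_contact_force())
r=ctrl.move_l(P(0,.030,.0031),.02,contact_N=20); print(r,loc(),F()); ctrl.sleep(.2)
l=loc(); print(l,F(),ctrl.current_t())
y=l[1]-.001
for a in (-30,-60,-90):
    Rt=toolR(R.from_rotvec(np.radians(a)*RR[:,2]).as_matrix()@RR[:,0],-RR[:,2])
    ctrl.move_l(P(0,y,.0031),.002,ori=Rt) if 0 else ctrl.goto(P(0,y,.0031),Rt)
    print(a,loc(),F(),RR.T@np.array(ctrl.current_wrist_torque()),ctrl.current_q()[5],ctrl.current_t())
    if np.linalg.norm(F())>50: break
ctrl.sleep(.2);print(loc(),F())
im=ctrl.read_camera("side");cv2.imwrite("pics/side6.png",cv2.resize(im[120:260,190:390],None,fx=4,fy=4,interpolation=cv2.INTER_CUBIC))
im=ctrl.read_camera("wrist");cv2.imwrite("pics/wr6.png",im)
E
```

```text
False [0.0003 0.0288 0.0035] [ -1.1924 -11.3004   3.939 ]
[0.0003 0.0288 0.0035] [  0.2576 -10.6601   3.3795] 15.4417
-30 [0.001  0.0272 0.0033] [ 4.5873 -6.7142 -2.5026] [-1.0282 -1.5199 -0.3943] 26.324598873500385 16.025
-60 [0.0006 0.026  0.0033] [  1.649  -14.932   -1.0598] [-3.1605 -1.2054 -0.3449] 56.32163331691244 16.6083
-90 [-0.      0.0254  0.0033] [ -3.1428 -20.5032   2.4139] [-4.4909  0.1221  0.0886] 86.30809421518981 17.1917
[0.     0.0254 0.0033] [ -2.169  -19.9705   2.7484]
```

View pics/side6.png

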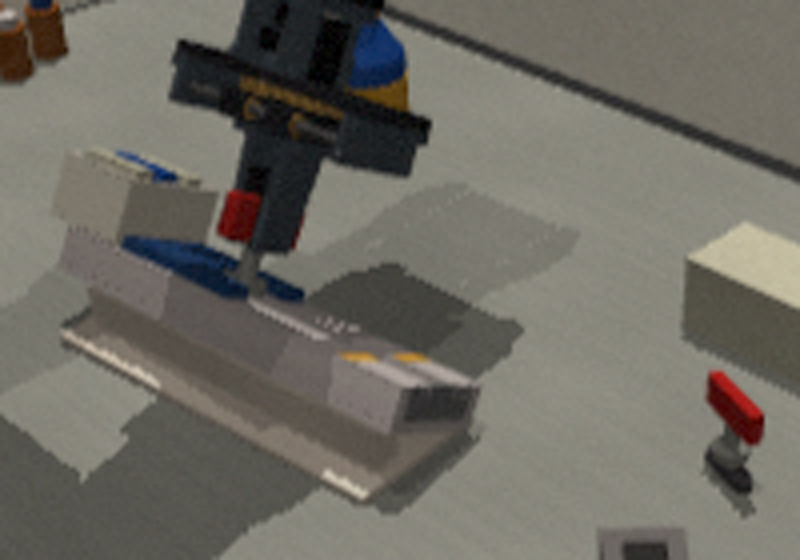

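View pics/wr6.png

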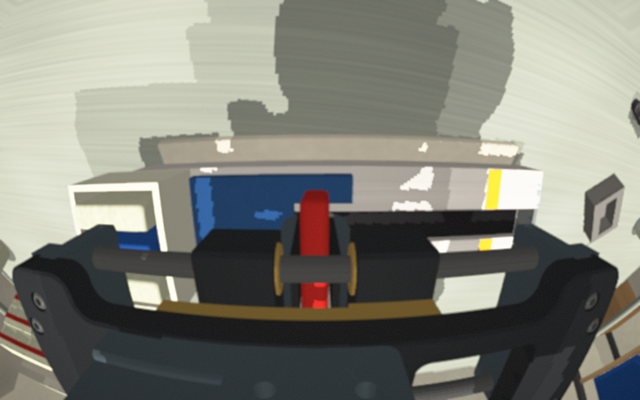

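The second push built up a steady 11 N, so the end stop is reached. The quarter turn went through, and the wrist view shows the grip across the slot. I'll ease off the 20 N side load, release, retreat square to the surface and check.

```bash
python3 - <<'E'
from h import *
from bench import ctrl
import pickle
q=np.load("rail_w2.npy"); RR=railR(q[3]); o=q[:3]
P=lambda x,y,z:o+RR@[x,y,z+.0316]
loc=lambda:RR.T@(np.array(ctrl.current_tool_pos())-o)-[0,0,.0316]
F=lambda:RR.T@np.array(ctrl.current_contact_force())
y=loc()[1]
for i in range(4):
    if abs(F()[1])<6: break
    y-=.0008; ctrl.move_l(P(0,y,.0033),.01); ctrl.sleep(.1); print(loc(),F())
ctrl.command_gripper(.5); print("rel",loc(),F(),ctrl.current_grip_width(),ctrl.current_t())
l=loc()
ctrl.move_l(P(l[0],l[1],.06),.08); ctrl.move_l(P(l[0],l[1]-.1,.19),.2); ctrl.sleep(.3); print(loc(),F(),ctrl.current_t())
p,r=np.array(ctrl.current_tool_pos()),np.array(ctrl.current_eef_rot()); im=ctrl.read_camera("wrist")
cv2.imwrite("pics/wr7.png",im); pickle.dump(wristcam(ctrl.camera_params("wrist"),p,r),open("cam7.pkl","wb"))
for n in("side","top"): cv2.imwrite(f"pics/{n}7.png",ctrl.read_camera(n))
im=cv2.imread("pics/side7.png");cv2.imwrite("pics/side7c.png",cv2.resize(im[140:240,190:340],None,fx=5,fy=5,interpolation=cv2.INTER_CUBIC))
im=cv2.imread("pics/top7.png");cv2.imwrite("pics/top7c.png",cv2.resize(im[200:265,210:340],None,fx=6,fy=6,interpolation=cv2.INTER_CUBIC))
E
```

```text
[0.0001 0.0238 0.0035] [-1.9825 -7.3985  1.9218]
[0.0001 0.0236 0.0035] [-2.1357 -4.9808  4.2712]
rel [-0.      0.0238  0.0032] [ 0.3509 -0.4785  0.2749] 0.4966653160974542 19.0667
[-0.0001 -0.0758  0.1897] [-0.3329 -0.3348  0.0056] 21.1917
```

View pics/wr7.png

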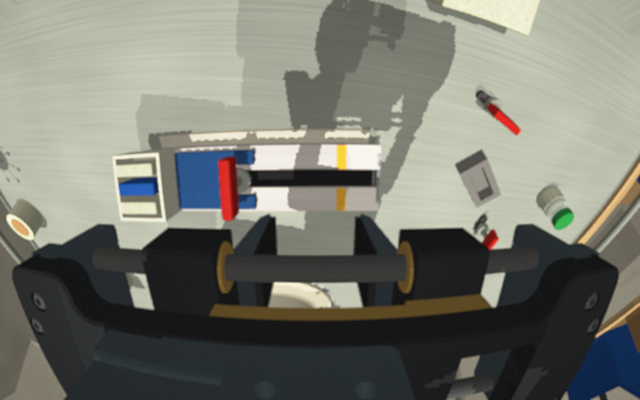

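View pics/side7c.png

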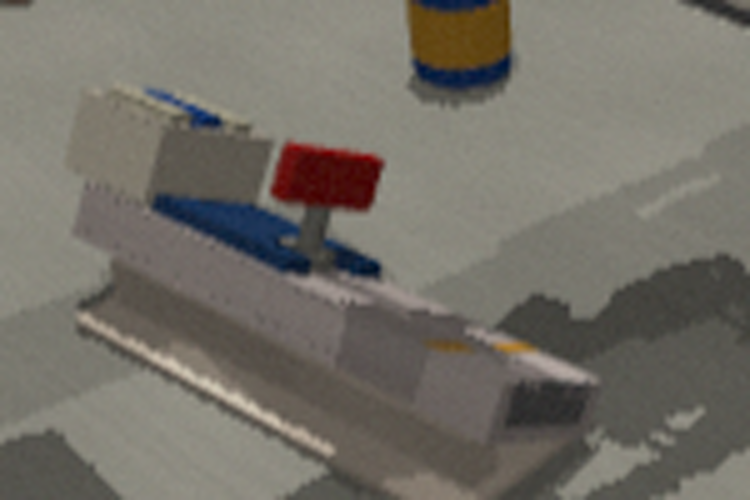

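View pics/top7c.png

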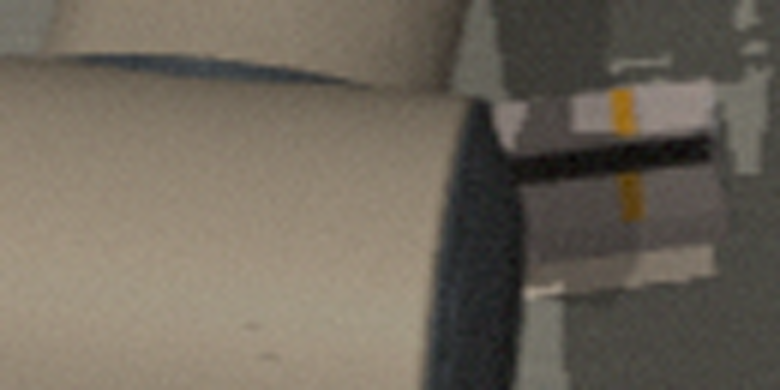

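The stud stands with its grip across the slot at (228,188), and its collar shows beside it at (243,180). I'll fit its position against the fork in this picture.

```bash
python3 - <<'E'
from h import *
import pickle
V=pickle.load(open("cam7.pkl","rb"));q=np.load("rail_w2.npy");RR=railR(q[3])
im=cv2.imread("pics/wr7.png");c=cv2.resize(im[130:230,160:290],None,fx=6,fy=6,interpolation=cv2.INTER_CUBIC)
o=q[:3]+RR[:,2]*.0033
for y,col in ((.0254,(0,255,0)),):
  for h in (66,):
    pts=project(o+np.array([[x/1e3,y+s/1e3,h/1e3] for x,s in [(-35,-7),(35,-7),(35,7),(-35,7)]])@RR.T,V)
    cv2.polylines(c,[np.int32((pts-[160,130])*6)],True,col,1)
seat=q[4]
f=project(o+np.array([[20/1e3,seat-.022,.01],[20/1e3,seat+.016,.01],[-.02,seat+.016,.01],[-.02,seat-.022,.01]])@RR.T,V)
cv2.polylines(c,[np.int32((f-[160,130])*6)],False,(255,0,255),1)
a=np.linspace(0,6.28,40)
k=project(o+np.c_[.016*np.cos(a),.0238+.016*np.sin(a),0*a+.010]@RR.T,V)
cv2.polylines(c,[np.int32((k-[160,130])*6)],True,(0,255,255),1)
cv2.imwrite("pics/wr7c.png",c)
E
```

```text
(no output)
```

View pics/wr7c.png

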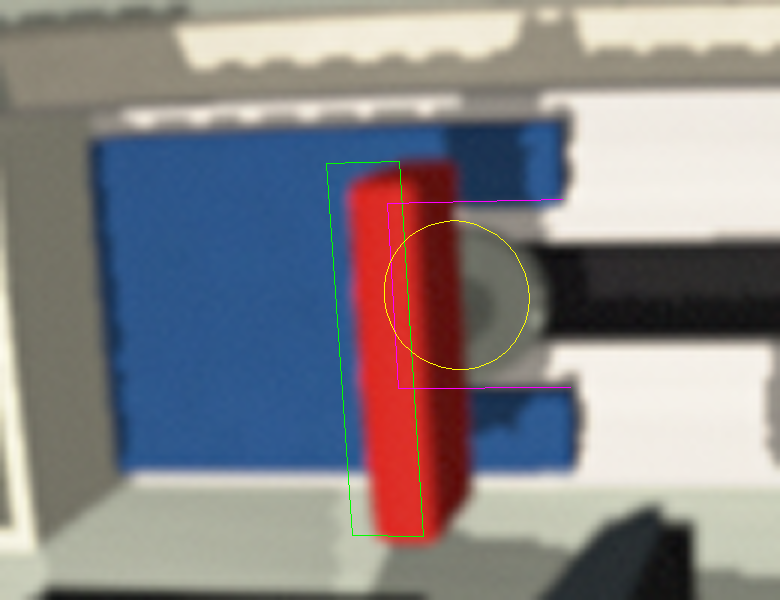

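The fork outline lands on its original fit, so the bracket did not move. The collar is about 1.5 to 2 mm short of the estimated seat (8 mm allowed), and the grip is square to within about 1°. Handing in.

```bash
python3 - <<'E'
from bench import ctrl
import cv2,numpy as np
im=ctrl.read_camera("side");print(np.abs(im.astype(int)-cv2.imread("pics/side7.png"))[150:240,200:320].mean(),ctrl.current_t())
print(ctrl.sign_off())
E
```

```text
1.9712037037037038 21.3917
the job is handed in; nothing more can be done
None
```

The stud is locked in the rail: home in the fork, grip square across the slot, gripper released and well clear. I handed in at 21.4 s of the 48 s allowed; no verdict is reported.

I took the largest red-gripped stud from its block, dropped it in at the yellow mark and slid it into the fork. I then turned it a quarter turn, eased off the side load and let go.

**Last checks**
- **Final position:** the collar is about 1.5–2 mm short of the estimated seat, where 8 mm is allowed. The grip is square to within about 1°.
- **Bracket:** the fork's outline fell where I first measured it, to about 1 mm. I measured about 20 N against it at most, and it takes 80 N to move.
- **Bottle, jar and carton:** I saw no contact with them in the pictures, but I did not measure their final positions.

**Disagreements**
- **Rail fit:** rail height differed by about 4 mm and yaw by 1–2° between the fixed cameras and the wrist camera. Contact on the rail came 3 mm above the wrist camera's height, close to the fixed cameras' estimate.
- **End stop:** the first contact in the fork came at 25.4 mm along the slot, then the force fell away. The second push went on to 28.8 mm with a steady 11 N, without reaching its 20 N trigger. Both readings are past the 22 mm camera estimate of the seat. I put this down to the stud sitting a few millimetres off-centre in the jaws, but did not measure that.
- **Top view:** the arm blocked the top camera at the end, so the final check rests on the wrist and side pictures.

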